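Clamp a lifting phone screen shut for gluing

TASK

The phone in the tilting holder has a screen that lifted along its upper edge and has just been re-glued. Squeeze the large spring clamp off the rack and put it on the middle of the phone's upper edge, square to it and home until its coil meets the edge, so that its jaws press the screen shut, and let go. Ease it on by feel: the phone stands on soft rubber in a friction tilt and must not be shoved by more than 3 mm. Do not press on the phone or its holder with the gripper, and leave the small clamp alone.

Things in the scene. Friction and masses are not known exactly. Their poses are not given: they have to be found in the camera images.
- spring_clamp: Large spring clamp: two dark steel arms on a pin with a coil spring, black handles; 106 mm long, 20 mm wide. Starts clipped upright on the rack's edge, jaws down. Origin on the pin; x along the pin, z from jaws to handle ends, y across (the squeeze). The coil, 8 mm radius about the pin, is the stop in its throat; home on an edge, the origin is 8 mm above it (up to 14 mm above it on the rack).
- clamp_grip (a point): Where to squeeze the large clamp: midway between its handles, 36 mm above the pin (handle ends 60 mm above it). Outer faces are about 53 mm apart at the ends on the rack; squeezed home 26 mm apart and parallel, which takes about 13 N. Let go over the phone, the jaws begin to bite when the handles are about 40 mm apart. Squeezing can make the clamp slip a few mm along the fingers.
- clamp_mouth (a point): Middle of the large clamp's mouth, at the jaw tips, 46 mm below the pin. The rubber pads reach from 31 to 46 mm below the pin. Squeezed home the mouth is 22 mm wide at the pads' upper end, 26 mm at the tips. On the phone the jaws press with about 8 N.
- spring_clamp_left (a joint): Opening angle of each clamp arm from jaws shut, rad: 0 shut, about 0.03 on the rack, about 0.1 on the shut phone, 0.30 squeezed home. Sprung shut.
- small_clamp: A like clamp of two thirds the size (72 mm long, 14 mm wide), on the same rack, on either side of the large one (70 to 110 mm apart). Not wanted. Origin on its pin, z up.
- clamp_rack: Folded steel angle screwed to the bench: an upright 3 mm strip 190 mm long and 70 mm high, its foot flange 44 mm deep behind it. Origin at the foot of the strip, in the middle; y along the strip, x across it, z up. Does not move.
- phone_holder: Tilting phone holder: aluminium base 105 x 150 x 10 mm screwed to the bench, two cheeks, a tilting steel ledge with a low back and two arms at its ends; the middle 90 mm of the phone is free on both sides down to 45 mm below its upper edge. Origin under the base's centre, x to the back of the phone, y along the tilt axle, 34 mm above the bench.
- phone_tilt (a joint): Tilt of the phone from upright, rad; positive leans its upper edge backward (to the holder's x). Held by friction only, about 1.3 N m: it gives way when pushed hard. The rubber lining under the phone is soft as well (3 N per mm): a push of 9 N along the phone sinks it 3 mm; it comes back when let go.
- phone_edge (a point): Middle of the phone's upper edge, at mid-thickness of the shut phone. The phone stands on its long side: 145 mm long, 70 mm high, 9.5 mm thick. z points up in the plane of the leaning phone, y along the edge, x out of the phone's back; the screen is on the -x side. The upper edge lies 105 to 113 mm above the bench.
- screen (a joint): Angle by which the screen (2.5 mm thick, 68 mm high, hinged along the phone's lower edge) stands off the phone, rad: 0 shut; 0.085 as it starts, sprung off, which is about 5.5 mm at the upper edge. It takes 4 N at the clamp's pads to hold it shut.
Mind the look-alikes: they are no part of the job. Leave any purple look-alike of the spring_clamp alone.

How it is judged (in metres and radians):
On the way:
1. the spring clamp is off the rack, its jaws squeezed open (distance of spring_clamp from where it was at the start of the episode above 0.06 m and value of joint spring_clamp_left above 0.2 rad), for 0.2 s.
At the end, for the whole second after the job is handed in: the large clamp rests on the phone's upper edge, within 12 mm of its middle, square to it within 8 degrees and in line with the phone within 11, its coil within 2.5 mm of the edge, one jaw on each face, the screen pressed shut (under 0.02 rad), everything at rest (z of spring_clamp in the frame of phone_edge between 0.004 and 0.0105 m and y of spring_clamp in the frame of phone_edge between -0.012 and 0.012 m and angle between the x axis of spring_clamp and the y axis of phone_edge, either way round below 0.14 rad and angle between the z axis of spring_clamp and the z axis of phone_edge, either way round below 0.2 rad and value of joint screen below 0.02 rad and value of joint spring_clamp_left between 0.06 and 0.15 rad and linear speed of spring_clamp below 0.02 m/s); the robot touches nothing.
It fails at once if the phone is shoved: its upper edge is pressed down or pushed over by more than 3 mm (distance of phone_edge from where it was at the start of the episode above 0.003 m).
It fails at once if the gripper presses on the phone or its holder with more than 4 N (contact force between the fingers and phone_holder above 4 N).
It fails at once if the small clamp is disturbed (moved more than 8 mm) (distance of small_clamp from where it was at the start of the episode above 0.008 m).
It also fails if it takes over 35 s, if anything falls off the work surface, if the arm or the gripper's body presses on something with over 40 N, if the wrist force passes 120 N, or if a joint passes its speed limit or range.

ROBOT

A 6-joint arm with a two-finger parallel gripper is mounted at the origin on a cart in front of the work surface, level with it; the furniture and walls round the work are solid. World frame = base frame: x ahead of the robot, y to its left, z up, the work surface at z = 0. Lengths are in mm, angles in rad, forces in N, time in s.
With the tool pointing down it reaches from about 275 to 750 mm from the base axis. Payload 10.2 kg.
Tool frame: the origin (TCP) lies between the finger pads; the fingertips stand 14 mm ahead of it and the grasp point (between the pads) lies 5 mm behind it (tip_reach is the distance from the TCP to the fingertips, in mm); z points along the fingers, y is the line along which they close (so a half turn about z gives the same grasp; the last joint's range is limited). The gripper opens to 85 mm and grips with 20 to 120 N. Pads are 22 mm wide; open, the fingers measure 114 mm over their backs; the gripper's body (76 mm by 85 mm) begins 54 mm behind the grasp point. The pads swing forward as they close: fully open they stand 13 mm farther back than shut.
Start: joints at [-1.565, 0.313, 1.498, -0, 1.331, -0.223], TCP at [119.061, -511.327, 245.294] pointing down, gripper open.
Joint ranges: [-2.94, 2.94], [-0.97, 2.17], [0.19, 2.56], [-1.23, 4.37], [0.02, 3.11], [-2.88, 2.88]. Speed limits (rad/s): [2.39, 2.39, 3.01, 3.14, 3.14, 3.14].

INTERFACE

Orientations are given as a unit quaternion [w, x, y, z].
In Python, from rig import * gives the robot as it stands.
- The arm moves only by the tool arm_command, never from a script. Its argument "steps" is a list that holds one entry, the list of rows, each a list of 7 numbers: the opening, from 0 (shut) to 1 (fully open), then the shift along the tool's x, y, z each as a share of 0.05 m, from -1 to 1, then the turn, a rotation vector about the tool's x, y, z each as a share of 0.15 rad, from -1 to 1. A call has 1 to 8 rows; each row shifts and turns the commanded pose from where the row before left it, along the tool's axes as they then stand; what a row does not reach is not made up. A row lasts 1/8 s, in which the tool goes at most 62.5 mm and 10.7 degrees, less where a joint would pass 70% of its speed; a pose out of reach is approached as far as the arm can. A call with a number of a shift or a turn outside -1 to 1 is refused whole. A call with a gripper value outside its range is refused whole. The fingers move at their own pace and stop on an object; "squeeze" is the grip in N (left out, the last holds). Time passes only in rows, so rows that do not move let the fingers close. It gives the time, the measured TCP pose, the force, the opening and the grip force at its end, in the units of the state.
- sense(): the state, without advancing time (a new reading comes with each control period).
- capture(name): name is "scene" or "top" or "wrist"; returns the picture (384x512x3 uint8, red, green, blue); there is no depth.
- get_calibration(name): a dict with "intrinsics" (3x3 intrinsics, pixels), "rvec" (rotation vector, rad) and "tvec" (3), from world to camera coordinates, as OpenCV has them; the wrist camera has in their place "T_tool_cam" (4x4, takes a point from camera to tool coordinates, whose origin is the TCP and whose axes are the flange's). Camera axes: x right, y down, z forward; pixel columns grow to the right and rows downward; lengths in mm; the calibration is good to about 2 mm. The wrist camera is an equidistant fisheye: a pixel r from the principal point sees the ray r / f radians off the axis. A picture is of the moment at which its call begins: read the wrist's pose just before it. get_calibration takes no time and is no camera call.
- finish_job(): hands the job in; it is judged then, once.
The state is a dict: "time_s": time; "joints": joint angles; "dq": joint speeds; "tau": joint torques, N m; "eef_pos": TCP position; "ee_rot": TCP orientation; "force": force on the tool from outside, world axes, zero at the start; "wrist_torque": the same for the moment, N m; "grip_width": opening from 0.0 (shut) to 1.0 (fully open); "grip_force": force on a finger pad.
Only numpy, scipy, OpenCV 4.12 (cv2) and the standard library are available. Lean on these libraries where they do the work, as an engineer would, in place of code of your own. Each camera call takes 0.05 s, during which the arm holds its last target. There are 200 camera calls.

## Working session

There is one attempt and no reset: what is moved stays moved. The work goes in short steps, Python scripts to look and compute and a tool call to move; the robot and the scene stay as the last step left them, time stands still between calls to the robot, and variables do not carry over. Pictures are saved under pics/ and viewed, at most 10 in all, crops included, and the job is handed in when it is done.

Besides the shell and the picture viewer there is one more tool, called by a JSON object that holds its "op" and its "data". arm_command: Moves the arm, as the interface text tells. Its arguments: {"type":"object","properties":{"steps":{"type":"array"},"squeeze":{"type":"number"}},"required":["steps"]}

```bash
mkdir -p pics; ls; cat > h.py <<'E'
from rig import *
import numpy as np, cv2
from scipy.spatial.transform import Rotation as R
E
python3 - <<'E'
from h import *
s=sense(); print({k:np.round(v,3) for k,v in s.items()})
for n in("scene","top","wrist"):
    i=capture(n); cv2.imwrite(f"pics/{n}0.png",i[:,:,::-1]); print(n,get_calibration(n))
a=[cv2.imread(f"pics/{n}0.png") for n in("scene","top")]
E
```

```text
pics
{'time_s': np.float64(0.0), 'joints': array([-1.565,  0.314,  1.498,  0.   ,  1.331, -0.223]), 'dq': array([ 0.   , -0.001,  0.   ,  0.   , -0.   ,  0.001]), 'tau': array([ 0.0000e+00, -4.1227e+01, -2.5974e+01, -0.0000e+00,  4.0000e-03,
        0.0000e+00]), 'eef_pos': array([ 119.067, -511.067,  244.696]), 'ee_rot': array([-0.001,  0.993,  0.114,  0.   ]), 'force': array([ 0.286, -0.393, -0.422]), 'wrist_torque': array([-0.013, -0.034,  0.015]), 'grip_force': np.float64(0.0), 'grip_width': np.float64(1.004)}
scene {'intrinsics': array([[454.60443087,   0.        , 252.20582815],
       [  0.        , 454.60443087, 201.25281778],
       [  0.        ,   0.        ,   1.        ]]), 'rvec': array([ 0.76226463, -2.43063789,  1.32147129]), 'tvec': array([ 556.07990378,  162.4018506 , 1066.88454716])}
top {'intrinsics': array([[493.95616098,   0.        , 252.85769502],
       [  0.        , 493.95616098, 202.06599475],
       [  0.        ,   0.        ,   1.        ]]), 'rvec': array([ 2.09360298, -2.11480664,  0.23770705]), 'tvec': array([ 176.44444147,  547.11708628, 1046.91437444])}
wrist {'intrinsics': array([[297.31863964,   0.        , 256.62994224],
       [  0.        , 297.31863964, 189.79149283],
       [  0.        ,   0.        ,   1.        ]]), 'T_tool_cam': array([[ 2.22363429e-04, -9.50401133e-01, -3.11026745e-01,
         7.93615793e+01],
       [ 9.99999938e-01,  2.96550688e-04, -1.91233378e-04,
        -1.62230086e-01],
       [ 2.73983614e-04, -3.11026683e-01,  9.50401140e-01,
        -1.28495649e+02],
       [ 0.00000000e+00,  0.00000000e+00,  0.00000000e+00,
         1.00000000e+00]])}
```

View pics/scene0.png

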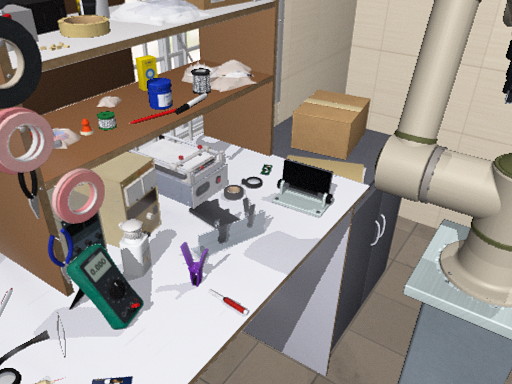

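View pics/top0.png

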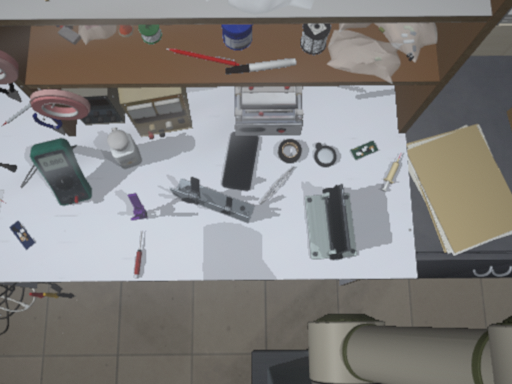

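The scene view shows the phone in its holder near (305,185), the rack with its two clamps near (228,232), and the purple look-alike at (195,265). The top view shows the holder at (330,222), the rack from (178,188) to (250,212), and the purple clamp at (137,205).

```bash
cat >> h.py <<'E'
def cam(n):
    c=get_calibration(n); M=R.from_rotvec(c["rvec"]).as_matrix(); return c["intrinsics"],M,c["tvec"]
def ray(n,uv):
    K,M,t=cam(n); d=M.T@np.linalg.solve(K,[uv[0],uv[1],1.]); return -M.T@t,d/np.linalg.norm(d)
def plane(n,uv,z):
    o,d=ray(n,uv); return o+d*(z-o[2])/d[2]
def proj(n,P):
    K,M,t=cam(n); p=K@(M@np.array(P,float)+t); return p[:2]/p[2]
def tri(*rays):
    A=sum(np.eye(3)-np.outer(d,d) for o,d in rays); b=sum((np.eye(3)-np.outer(d,d))@o for o,d in rays)
    p=np.linalg.solve(A,b); return p,[np.linalg.norm(np.cross(p-o,d)) for o,d in rays]
def wpose():
    s=sense(); return np.array(s["eef_pos"]),R.from_quat(np.array(s["ee_rot"])[[1,2,3,0]]).as_matrix()
def wray(uv,pose):
    c=get_calibration("wrist");K=c["intrinsics"];T=np.array(c["T_tool_cam"]); x=(uv[0]-K[0,2])/K[0,0];y=(uv[1]-K[1,2])/K[1,1]
    r=np.hypot(x,y); d=np.array([x/r*np.sin(r),y/r*np.sin(r),np.cos(r)]); p,M=pose
    return p+M@T[:3,3],M@T[:3,:3]@d
E
python3 - <<'E'
from h import *
a=cv2.imread("pics/scene0.png")[155:290,180:345]; b=cv2.imread("pics/top0.png")[165:270,165:365]
a=cv2.resize(a,None,fx=4.4,fy=4.4,interpolation=2); b=cv2.resize(b,None,fx=4,fy=4,interpolation=2)
cv2.imwrite("pics/c1.png",a); cv2.imwrite("pics/c2.png",b)
for uv in((180,188),(250,212),(195,188),(248,208),(330,222),(137,205)): print(uv,plane("top",uv,80).round())
E
```

```text
(180, 188) [578. 332.  80.]
(250, 212) [522. 177.  80.]
(195, 188) [578. 299.  80.]
(248, 208) [531. 182.  80.]
(330, 222) [498.   3.  80.]
(137, 205) [541. 426.  80.]
```

View pics/c1.png

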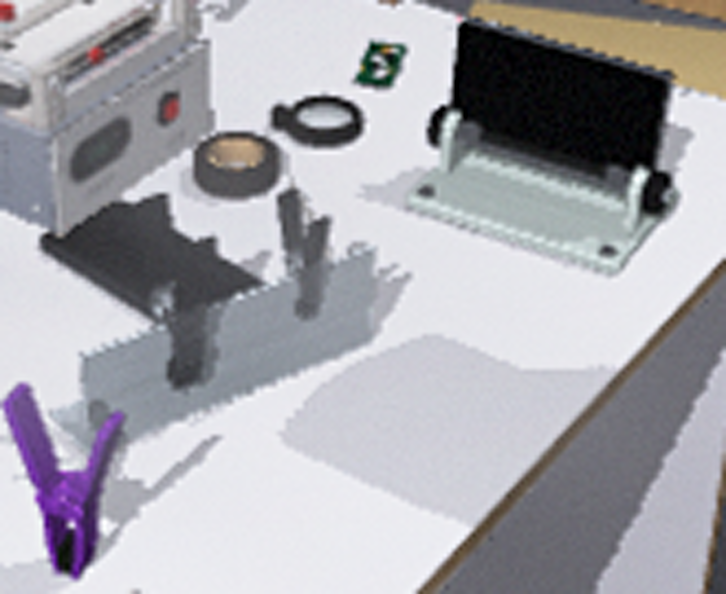

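View pics/c2.png

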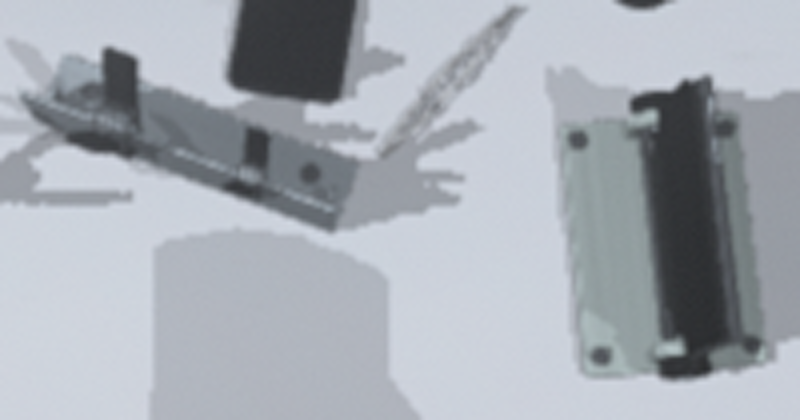

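Candidates for the large clamp:
- Left rack clamp, top (194,188) / scene (222,232): handles about 30 px wide in the crop.
- Right rack clamp, top (229,203) / scene (249,213): about 22 px wide and two thirds the height, so this is the small one.
- Purple clamp, top (137,205): the decoy.

I choose the left rack clamp. The wrist camera comes next, over the phone on the way there.

{"op": "arm_command", "data": {"steps": [[[1,0.88,-0.75,0,0,0,0],[1,0.88,-0.75,0,0,0,0],[1,0.88,-0.75,0,0,0,0],[1,0.88,-0.75,0,0,0,0],[1,0.88,-0.75,0,0,0,0],[1,0.88,-0.75,0,0,0,0],[1,0.88,-0.75,0,0,0,0],[1,0.88,-0.75,0,0,0,0]]]}}

```text
time_s: 1.15
eef_pos: [394.6, -137.6, 245.4]
ee_rot: [0.0, 0.993, 0.114, 0.0]
force: [1.2, -1.1, 0.9]
grip_width: 1.001
grip_force: 0.0
```

{"op": "arm_command", "data": {"steps": [[[1,0.88,-0.75,0,0,0,0.2],[1,0.88,-0.55,0,0,0,0.2],[1,0,0,0,0,0,0],[1,0,0,0,0,0,0]]]}}

```text
time_s: 1.65
eef_pos: [465.5, -57.4, 245.0]
ee_rot: [-0.0, 0.996, 0.084, -0.0]
force: [-0.9, -1.4, -0.6]
grip_width: 1.0
grip_force: 0.0
```

```bash
cat >> h.py <<'E'
import pickle
def shot(name):
    p=wpose(); i=capture("wrist"); cv2.imwrite(f"pics/{name}.png",i[:,:,::-1]); pickle.dump(p,open(f"pics/{name}.pkl","wb")); return p
def load(name): return cv2.imread(f"pics/{name}.png"),pickle.load(open(f"pics/{name}.pkl","rb"))
E
python3 - <<'E'
from h import *
print(sense()["time_s"],shot("w1"))
E
```

```text
1.65 (array([465.47069498, -57.38785461, 244.9975644 ]), array([[ 9.85727806e-01,  1.68344478e-01, -9.10835727e-04],
       [ 1.68344623e-01, -9.85728198e-01,  8.39284632e-05],
       [-8.83707567e-04, -2.36064917e-04, -9.99999582e-01]]))
```

{"op": "arm_command", "data": {"steps": [[[1,0,-1,0,0,0,0.2],[1,0.0,-1,0,0,0,0.2],[1,0,0,0,0,0,0],[1,0,0,0,0,0,0]]]}}

```text
time_s: 2.2
eef_pos: [450.5, 40.6, 245.4]
ee_rot: [0.0, 0.999, 0.054, 0.0]
force: [-0.4, -0.3, -0.5]
grip_width: 1.002
grip_force: 0.0
```

```bash
python3 - <<'E'
from h import *
print(sense()["time_s"],shot("w2"))
a=load("w1")[0];b=load("w2")[0]
cv2.imwrite("pics/w12.png",cv2.resize(np.hstack([a,b]),(800,300),interpolation=cv2.INTER_AREA))
E
```

```text
2.2 (array([450.49807732,  40.55773885, 245.43070091]), array([[ 9.94186443e-01,  1.07671961e-01,  2.55752136e-04],
       [ 1.07672056e-01, -9.94186388e-01, -3.93484984e-04],
       [ 2.11897993e-04,  4.18734795e-04, -9.99999890e-01]]))
```

View pics/w12.png

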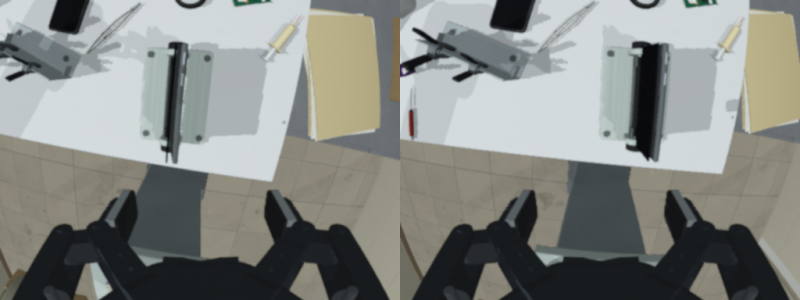

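Both wrist views show the phone's upper edge, in w1 at about (225,55)-(225,205) and in w2 at about (330,55)-(335,205), full-resolution pixels. Next is an enlarged crop of both.

```bash
python3 - <<'E'
from h import *
def z(i,x0,y0,w,h,s):
    c=cv2.resize(i[y0:y0+h,x0:x0+w],None,fx=s,fy=s,interpolation=cv2.INTER_CUBIC)
    c=np.clip(c.astype(float)*1.0,0,255)
    c=(255*(c/255)**0.5).astype(np.uint8)
    for k in range(0,w,20): cv2.line(c,(k*s,0),(k*s,6),(0,0,255),1); cv2.putText(c,str(x0+k),(k*s,18),0,.35,(0,0,255),1)
    for k in range(0,h,20): cv2.line(c,(0,k*s),(6,k*s),(0,0,255),1); cv2.putText(c,str(y0+k),(8,k*s+4),0,.35,(0,0,255),1)
    return c
a=z(load("w1")[0],175,40,100,175,3.4.__int__()+0) if 0 else z(load("w1")[0],175,45,100,165,3)
b=z(load("w2")[0],255,45,100,165,3)
cv2.imwrite("pics/c3.png",np.hstack([a,b]))
E
```

```text
(no output)
```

View pics/c3.png

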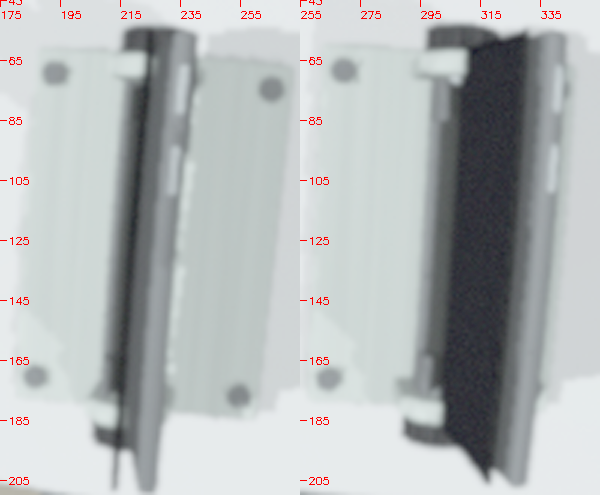

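```bash
python3 - <<'E'
from h import *
_,p1=load("w1");_,p2=load("w2")
def t(n,a,b):
    p,e=tri(wray(a,p1),wray(b,p2)); print(n,p.round(1),np.round(e,1)); return p
nR=t("nearR",(227.3,208),(330.7,206)); nL=t("nearL",(220.7,208),(323.3,206))
fR=t("farR",(240.3,56.5),(344,56.5)); fL=t("farL",(230,56.5),(332.3,56.5))
sc=t("screen near top",(213,207.5),(318,205))
b=[t("bolt",x,y) for x,y in (((193.5,69.5),(269.5,69)),((187,170.5),(264.5,171.5)))]
def pl(uv,pose,z):
    o,d=wray(uv,pose); return o+d*(z-o[2])/d[2]
B=np.array([pl(u,p1,10) for u in((193.5,69.5),(265.5,74.5),(187,170.5),(254.5,176.5))]);print(B.round(1),B.mean(0).round(1))
print("len",np.linalg.norm(nR-fR),np.linalg.norm(nL-fL))
u=(fR-nR)[:2]; u/=np.linalg.norm(u); n=np.array([u[1],-u[0]]); c=B.mean(0)[:2]
print("yaw",np.arctan2(u[1],u[0]),"bolt yaw",[np.arctan2(*(q[1::-1])) for q in (B[0]-B[2],B[1]-B[3])],"offsets to back", [(q[:2]-c)@n for q in(nR,nL,fR,fL,sc)], "mid along",[( (q[:2]-c)@u) for q in (nR,fR,nL,fL)])
for q in (nR,nL,fR,fL,sc): print(proj("top",q).round(1),proj("scene",q).round(1))
E
```

```text
nearR [434.7 -33.8 108.6] [0.4 0.4]
nearL [432.6 -27.3 105.6] [0.2 0.2]
farR [575.9 -24.  110. ] [0.2 0.2]
farL [575.  -14.6 104.4] [0.1 0.1]
screen near top [434.8 -20.3 111.7] [0.3 0.3]
bolt [564.2  37.5   9.2] [0.3 0.3]
bolt [436.   29.    8.3] [0.2 0.2]
[[564.4  37.3  10. ]
 [570.9 -49.9  10. ]
 [436.8  28.7  10. ]
 [443.2 -58.2  10. ]] [503.8 -10.5  10. ]
len 141.5041719849067 142.96182730518564
yaw 0.06963178752764482 bolt yaw [np.float64(0.06769238586689028), np.float64(0.0652306235402385)] offsets to back [np.float64(18.450557937267256), np.float64(11.794086986693795), np.float64(18.450557937267256), np.float64(8.984215678555964), np.float64(4.918324993710569)] mid along [np.float64(-70.53892588521829), np.float64(70.95854702910268), np.float64(-72.1926923897634), np.float64(70.73659464779199)]
[350.9 249.1] [332.5 171.1]
[347.6 250.3] [332.  173.3]
[343. 184.] [286.  157.8]
[338.2 185.1] [284.4 160.9]
[344.7 248.9] [330.4 172.1]
```

Numbers agree with the description: base yaw is 0.067 for both the bolts and the edge, edge length is about 142 mm and height about 108 mm. On to the rack.

{"op": "arm_command", "data": {"steps": [[[1,0.51,-0.83,-0.18,0,0,0],[1,0.51,-0.83,-0.18,0,0,0],[1,0.51,-0.83,-0.18,0,0,0],[1,0.51,-0.83,-0.18,0,0,0],[1,0.51,-0.83,-0.18,0,0,0],[1,0,0,0,0,0,-1],[1,0,0,0,0,0,-1],[1,0,0,0,0,0,-1]]]}}

```text
time_s: 3.25
eef_pos: [555.7, 260.2, 289.9]
ee_rot: [0.0, 0.961, 0.277, -0.0]
force: [0.9, 0.8, -0.1]
grip_width: 1.002
grip_force: 0.0
```

{"op": "arm_command", "data": {"steps": [[[1,0,0,0,0,0,-1],[1,0,0,0,0,0,-1],[1,0,0,0,0,0,-1],[1,0,0,0,0,0,-1],[1,0,0,0,0,0,0],[1,0,0,0,0,0,0]]]}}

```text
time_s: 4.0
eef_pos: [555.2, 261.0, 290.2]
ee_rot: [0.0, 0.838, 0.546, -0.0]
force: [0.5, 0.1, 0.3]
grip_width: 1.001
grip_force: 0.0
```

```bash
python3 - <<'E'
from h import *
print(sense()["time_s"],shot("w3"))
E
```

```text
4.0 (array([555.20025693, 260.97014198, 290.18276155]), array([[ 4.04106671e-01,  9.14711857e-01, -1.30885881e-04],
       [ 9.14711856e-01, -4.04106684e-01, -9.50230924e-05],
       [-1.39810609e-04, -8.13234012e-05, -9.99999987e-01]]))
```

{"op": "arm_command", "data": {"steps": [[[1,0.6,0.8,0,0,0,0],[1,0,0,0,0,0,0],[1,0,0,0,0,0,0]]]}}

```text
time_s: 4.42
eef_pos: [603.3, 273.1, 290.2]
ee_rot: [-0.0, 0.837, 0.547, -0.0]
force: [0.2, 0.5, -0.1]
grip_width: 0.994
grip_force: 0.0
```

```bash
python3 - <<'E'
from h import *
print(sense()["time_s"],shot("w4"))
a=load("w3")[0][:270];b=load("w4")[0][:270]
cv2.imwrite("pics/w34.png",cv2.resize(np.vstack([a,b]),None,fx=1.1,fy=1.1,interpolation=cv2.INTER_CUBIC))
E
```

```text
4.425 (array([603.29055356, 273.1257921 , 290.19100791]), array([[ 4.01340679e-01,  9.15928790e-01, -3.34331077e-04],
       [ 9.15928832e-01, -4.01340717e-01, -5.37146461e-05],
       [-1.83379465e-04, -2.84665600e-04, -9.99999943e-01]]))
```

View pics/w34.png

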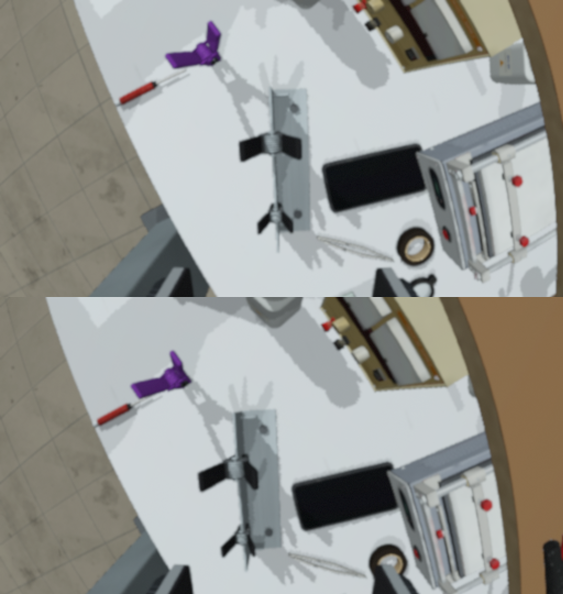

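The wrist views show the large clamp at about (245,134) in w3 and (207,157) in w4 (full-resolution). The small clamp is at (252,197) and (215,220), and the purple one is further up. Next I extract the handle ends.

```bash
python3 - <<'E'
from h import *
out=[]
for n,(x0,y0,x1,y1) in(("w3",(205,112,285,160)),("w4",(170,135,245,180))):
    i,p=load(n); c=i[y0:y1,x0:x1]; m=(c.max(2)<75).astype(np.uint8)
    cs=sorted(cv2.findContours(m,0,2)[0],key=cv2.contourArea)[-3:]
    print(n,[(cv2.contourArea(k),cv2.approxPolyDP(k,2,True)[:,0]+[x0,y0]) for k in cs if cv2.contourArea(k)>40])
    q=cv2.resize(c,None,fx=8,fy=8,interpolation=2)
    for k in range(0,x1-x0,10): cv2.putText(q,str(x0+k),(k*8,10),0,.35,(0,0,255),1)
    for k in range(0,y1-y0,10): cv2.putText(q,str(y0+k),(0,k*8+4),0,.35,(0,0,255),1)
    out.append(cv2.copyMakeBorder(q,0,0,0,640-q.shape[1],0))
o=np.vstack(out); cv2.imwrite("pics/c4.png",cv2.resize(o,None,fx=.78,fy=.78)); print(o.shape)
E
```

```text
w3 [(312.0, array([[255, 122],
       [255, 137],
       [272, 144],
       [273, 128]])), (322.5, array([[238, 123],
       [218, 130],
       [220, 145],
       [240, 137]]))]
w4 [(255.5, array([[220, 142],
       [218, 145],
       [222, 148],
       [221, 165],
       [232, 174],
       [233, 158],
       [226, 151],
       [224, 143]])), (373.5, array([[205, 150],
       [181, 161],
       [183, 175],
       [207, 163]]))]
(744, 640, 3)
```

View pics/c4.png

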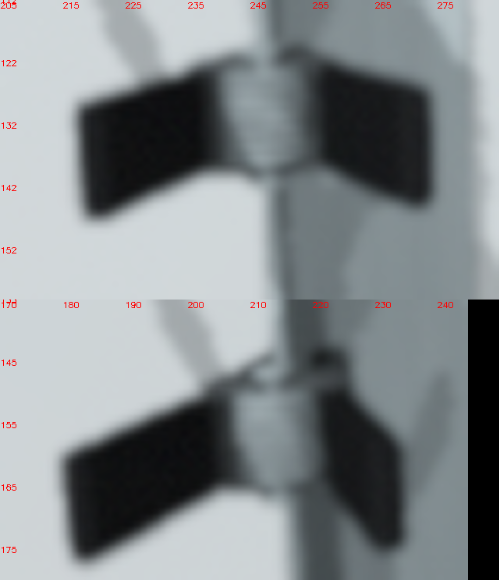

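The crop shows the handle-end corners clearly: w3 left (217.5,129.5)/(219.5,146), right (273,127.5)/(272.5,144.5); w4 left (180.5,160.5)/(183,176), right (233.5,157.5)/(232.5,174).

```bash
python3 - <<'E'
from h import *
p3=load("w3")[1];p4=load("w4")[1]
P={}
for n,a,b in(("La",(217.5,129.5),(180.5,160.5)),("Lb",(219.5,146),(183,176)),("Ra",(273,127.5),(233.5,157.5)),("Rb",(272.5,144.5),(232.5,174))):
    P[n],e=tri(wray(a,p3),wray(b,p4)); print(n,P[n].round(1),np.round(e,1))
L=(P["La"]+P["Lb"])/2; Rr=(P["Ra"]+P["Rb"])/2; v=Rr-L
c=(L+Rr)/2
print("width",np.linalg.norm(v),"a-b",np.linalg.norm(P["La"]-P["Lb"]),np.linalg.norm(P["Ra"]-P["Rb"]),"yaw needed (tool y=v)",np.arctan2(v[0],-v[1]),"centre",c)
w=(P["La"]+P["Ra"]-P["Lb"]-P["Rb"]); print("yaw from pin dir",np.arctan2(w[1],w[0]))
p,M=wpose(); print("to centre in tool",(M.T@(c-p)).round(1))
# rack strip top line in w3/w4 plane z=70
def pl(uv,pose,z):
    o,d=wray(uv,pose); return o+d*(z-o[2])/d[2]
a,b=pl((247,82),p3,70),pl((253,225),p3,70); print("strip",a,b,np.arctan2(*(a-b)[1::-1]))
# tilt from scene: screen side edges
img=cv2.imread("pics/scene0.png"); g=img.max(2)
u=np.array([np.cos(.067),np.sin(.067),0]); n=np.array([u[1],-u[0],0]); c0=np.array([503.8,-10.5,0])
for nm,rows,rng,al in(("far",range(162,178),(276,296),72.),("near",range(174,188),(322,345),-72.)):
    pts=[]
    for r in rows:
        q=g[r,rng[0]:rng[1]].astype(float); d=np.diff(q); k=np.argmin(d) if nm=="far" else np.argmax(d)
        pts.append((rng[0]+k+.5,r))
    print(nm,[x for x,_ in pts])
    for x,r in (pts[0],pts[len(pts)//2],pts[-1]):
        o,d=ray("scene",(x,r)); t=(al-(o-c0)@u)/(d@u); Q=o+t*d; print("   off,z",((Q-c0)@n).round(1),Q[2].round(1))
E
```

```text
La [539.1 319.7 131.5] [0.1 0.1]
Lb [533.8 304.1 130.9] [0.1 0.1]
Ra [589.  299.3 127.2] [0.2 0.2]
Rb [581.9 285.  132.4] [0.4 0.4]
width 52.784212380505366 a-b 16.526617793300456 16.79236692943314 yaw needed (tool y=v) 1.18748423242726 centre [560.939163   302.01721346 130.51894989]
yaw from pin dir 1.1773472338643767
to centre in tool [  9.5 -50.2 160.3]
strip [583.30720655 353.42935987  70.        ] [517.22796261 187.96646722  70.        ] 1.1908418834830046
far [np.float64(283.5), np.float64(283.5), np.float64(283.5), np.float64(283.5), np.float64(283.5), np.float64(283.5), np.float64(283.5), np.float64(282.5), np.float64(282.5), np.float64(282.5), np.float64(282.5), np.float64(282.5), np.float64(282.5), np.float64(282.5), np.float64(282.5), np.float64(282.5)]
   off,z 5.6 102.0
   off,z 2.0 77.8
   off,z 4.6 53.5
near [np.float64(331.5), np.float64(331.5), np.float64(331.5), np.float64(331.5), np.float64(331.5), np.float64(330.5), np.float64(330.5), np.float64(330.5), np.float64(330.5), np.float64(331.5), np.float64(329.5), np.float64(329.5), np.float64(329.5), np.float64(329.5)]
   off,z 8.8 104.8
   off,z 7.7 83.4
   off,z 5.6 65.4
```

Checks: handle width 52.8 mm (expected 53), and yaw about 1.187 from both the handles and the strip. I move above the clamp and take one closer measurement without viewing a picture.

{"op": "arm_command", "data": {"steps": [[[1,0.1,-0.5,0.2,0,0,-0.1],[1,0.09,-0.5,0.8,0,0,-0.09],[1,0,0,0.8,0,0,0],[1,0,0,0,0,0,0],[1,0,0,0,0,0,0]]]}}

```text
time_s: 5.1
eef_pos: [561.9, 301.7, 202.8]
ee_rot: [0.0, 0.829, 0.559, 0.002]
force: [0.3, 0.1, 0.3]
grip_width: 1.002
grip_force: 0.0
```

```bash
python3 - <<'E'
from h import *
print(sense()["time_s"],shot("w5"))
i,p=load("w5")
T=get_calibration("wrist");K=T["intrinsics"];C=np.array(T["T_tool_cam"])
def wproj(P):
    q=C[:3,:3].T@(p[1].T@(np.array(P)-p[0])-C[:3,3]); r=np.arctan2(np.hypot(q[0],q[1]),q[2]); f=q[:2]/np.hypot(q[0],q[1])*r*K[0,0]; return f+K[:2,2]
for P in((539.1,319.7,131.5),(533.8,304.1,130.9),(589,299.3,128),(581.9,285,130)): print("pred",wproj(P).round(1))
m=(i.max(2)<75).astype(np.uint8)
cs=[k for k in cv2.findContours(m,0,2)[0] if cv2.contourArea(k)>150]
for k in cs: print(cv2.contourArea(k),cv2.boundingRect(k),cv2.approxPolyDP(k,2.5,True)[:,0].tolist() if cv2.contourArea(k)<4000 else "")
E
```

```text
5.1 (array([561.85192451, 301.68790243, 202.78443774]), array([[ 0.37456084,  0.92719669,  0.00323563],
       [ 0.92719974, -0.37456578,  0.00106176],
       [ 0.00219641,  0.00260238, -0.9999942 ]]))
pred [218.2 198.2]
pred [220.5 218.9]
pred [292.7 196.8]
pred [290.5 218. ]
32726.5 (15, 244, 484, 140) 
305.5 (420, 207, 15, 43) [[422, 207], [425, 240], [433, 249], [430, 217]]
623.0 (218, 178, 30, 42) [[245, 178], [219, 197], [220, 219], [247, 197]]
4812.0 (308, 177, 105, 70) 
672.0 (264, 177, 30, 43) [[268, 177], [265, 179], [264, 196], [291, 219], [292, 196]]
157.0 (409, 78, 17, 15) [[409, 80], [415, 92], [425, 92], [419, 78]]
2134.5 (388, 0, 69, 100) [[388, 0], [437, 97], [456, 99], [449, 79], [451, 73], [445, 69], [432, 37], [414, 7], [415, 0]]
```

Predictions agree with the closer view within 1 px. With the handle splay the pin stands at z≈77, so the grip point is at z≈113. I descend and squeeze.

{"op": "arm_command", "data": {"steps": [[[1,0,-0.02,0.7,0,0,0],[1,0,0,0.7,0,0,0],[1,0,0,0.4,0,0,0],[1,0,0,0.1,0,0,0],[1,0,0,0,0,0,0]]], "squeeze": 30}}

```text
time_s: 5.78
eef_pos: [561.0, 302.1, 106.7]
ee_rot: [0.0, 0.829, 0.559, 0.001]
force: [0.2, -0.7, 0.8]
grip_width: 0.997
grip_force: 0.0
```

{"op": "arm_command", "data": {"steps": [[[0.5,0,0,0,0,0,0],[0.3,0,0,0,0,0,0],[0.1,0,0,0,0,0,0],[0,0,0,0,0,0,0],[0,0,0,0,0,0,0],[0,0,0,0,0,0,0],[0,0,0,0,0,0,0],[0,0,0,0,0,0,0]]]}}

```text
time_s: 6.78
eef_pos: [561.7, 302.7, 107.9]
ee_rot: [0.001, 0.829, 0.559, 0.003]
force: [0.3, 1.2, 11.1]
grip_width: 0.297
grip_force: 31.6
```

{"op": "arm_command", "data": {"steps": [[[0,0,0,-0.1,0,0,0],[0,0,0,-0.3,0,0,0],[0,0,0,-0.8,0,0,0],[0,0,0,-0.8,0,0,0],[0,0,0,-0.8,0,0,0],[0,0,0,0,0,0,0],[0,0,0,0,0,0,0]]]}}

```text
time_s: 7.65
eef_pos: [559.9, 301.9, 244.6]
ee_rot: [-0.0, 0.829, 0.559, -0.001]
force: [-0.4, 0.1, -0.9]
grip_width: 0.291
grip_force: 30.2
```

```bash
python3 - <<'E'
from h import *
s=sense();print(s["force"],s["grip_width"],shot("w6")[0])
a=load("w6")[0]; c=a[150:384,130:400]
cv2.imwrite("pics/w6c.png",cv2.resize(c,None,fx=2.5,fy=2.5,interpolation=2))
E
```

```text
[-0.40785139  0.09040943 -0.91473798] 0.2909591988889515 [559.94643723 301.87760574 244.63418653]
```

View pics/w6c.png

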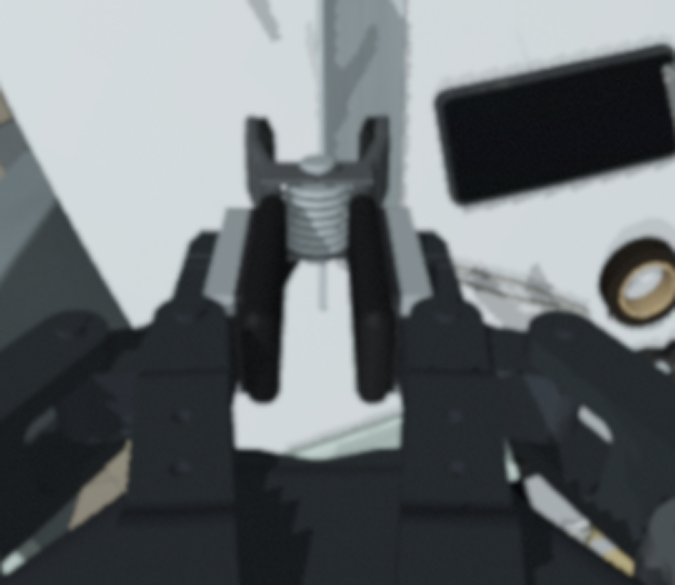

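The clamp is held squarely with its jaws open. The pin end is at pixel (256.8,214), handle ends at (235,310)/(279,310), jaw tips at (233,198)/(280,198).

```bash
python3 - <<'E'
from h import *
I=(np.zeros(3),np.eye(3))
for n,uv in(("pin",(256.8,215)),("hL",(234.8,310)),("hR",(278.8,310)),("tL",(233.2,198)),("tR",(280,198))):
    o,d=wray(uv,I)
    for x in(10,): print(n,(o+d*(x-o[0])/d[0]).round(1))
p,M=wpose()
yaw=.067; n=np.array([np.sin(yaw),-np.cos(yaw),0])
for t in(.15,.17,.19):
    e=np.array([503.8,-10.5,0])+(18.45-4.75*np.cos(t))*n; e[2]=109+4.75*np.sin(t)
    zc=np.array([0,0,1])*np.cos(t)+n*np.sin(t)   # phone z (leaning back)
    print(t,"edge",e.round(1),"TCP home (pin +30):",(e+zc*38).round(1))
print(p.round(1),"yaw now",np.arctan2(M[1,0],M[0,0]))
E
```

```text
pin [10.  -0.3 35.9]
hL [ 10.   -7.9 -49.3]
hR [ 10.    7.3 -49.3]
tL [ 10.  -16.8  66.1]
tR [10.  15.8 66.2]
0.15 edge [504.7 -24.2 109.7] TCP home (pin +30): [505.1 -29.9 147.3]
0.17 edge [504.7 -24.2 109.8] TCP home (pin +30): [505.2 -30.7 147.3]
0.19 edge [504.7 -24.3 109.9] TCP home (pin +30): [505.2 -31.4 147.2]
[559.9 301.8 244.1] yaw now 1.1872252586856673
```

Pin sits about 30–36 mm ahead of the TCP; feel will settle the exact depth. I turn to the phone's yaw and carry the clamp over.

{"op": "arm_command", "data": {"steps": [[[0,0,0,0,0,0,0.93],[0,0,0,0,0,0,0.93],[0,0,0,0,0,0,0.93],[0,0,0,0,0,0,0.93],[0,0,0,0,0,0,0.93],[0,0,0,0,0,0,0.93],[0,0,0,0,0,0,0.93],[0,0,0,0,0,0,0.93]]]}}

```text
time_s: 8.7
eef_pos: [559.9, 301.9, 243.9]
ee_rot: [0.0, 0.999, 0.033, -0.001]
force: [0.2, 0.4, -0.2]
grip_width: 0.295
grip_force: 30.2
```

{"op": "arm_command", "data": {"steps": [[[0,-0.19,0.84,0,0,0,0],[0,-0.19,0.84,0,0,0,0],[0,-0.19,0.84,0,0,0,0],[0,-0.19,0.84,0,0,0,0],[0,-0.19,0.84,0,0,0,0],[0,-0.19,0.84,0,0,0,0],[0,-0.19,0.84,0,0,0,0],[0,-0.19,0.84,0,0,0,0]]]}}

```text
time_s: 9.7
eef_pos: [507.6, -39.8, 244.3]
ee_rot: [-0.0, 0.999, 0.036, -0.001]
force: [0.0, -0.1, -0.7]
grip_width: 0.3
grip_force: 30.2
```

{"op": "arm_command", "data": {"steps": [[[0,0,0,0,0.6,0,0],[0,0,0,0,0.53,0,0],[0,0,0,0,0,0,0],[0,0,0,0,0,0,0]]]}}

```text
time_s: 10.2
eef_pos: [508.3, -38.3, 244.9]
ee_rot: [-0.084, 0.996, 0.036, -0.003]
force: [-0.3, 0.6, -0.4]
grip_width: 0.292
grip_force: 30.3
```

```bash
cat >> h.py <<'E'
yaw=.067; U=np.array([np.cos(yaw),np.sin(yaw),0]); N=np.array([np.sin(yaw),-np.cos(yaw),0])
def todo(t=.17,off=-2.,ret=60.,pin=30.):
    e=np.array([503.8,-10.5,0])+(18.45-4.75*np.cos(t)+off)*N; e[2]=109+4.75*np.sin(t)
    zc=np.array([0,0,1])*np.cos(t)+N*np.sin(t); G=e+zc*(8+pin+ret)
    p,M=wpose(); Mt=np.column_stack([U,np.cross(-zc,U),-zc])
    print("share shift",(M.T@(G-p)/50).round(3),"turn",(R.from_matrix(M.T@Mt).as_rotvec()/.15).round(3),"pos",p.round(1),"F",np.round(sense()["force"],2),"t",sense()["time_s"])
E
python3 - <<'E'
from h import *
todo(); shot("w7")
E
```

```text
share shift [-0.051  0.135  0.757] turn [0.01  0.011 0.029] pos [508.3 -38.3 244.9] F [-0.32  0.65 -0.4 ] t 10.2
```

{"op": "arm_command", "data": {"steps": [[[0,-0.03,0.07,0.38,0,0,0.03],[0,-0.02,0.065,0.37,0,0,0],[0,0,0,0,0,0,0],[0,0,0,0,0,0,0]]]}}

```text
time_s: 10.75
eef_pos: [506.3, -38.9, 208.0]
ee_rot: [-0.084, 0.996, 0.034, -0.003]
force: [0.0, -0.5, -0.7]
grip_width: 0.289
grip_force: 30.3
```

```bash
python3 - <<'E'
from h import *
todo(); shot("w8")
s=capture("scene")[:,:,::-1]; t=capture("top")[:,:,::-1]
cv2.imwrite("pics/s8.png",s);cv2.imwrite("pics/t8.png",t)
def z(i,x0,y0,w,h,f):
    c=cv2.resize(i[y0:y0+h,x0:x0+w],None,fx=f,fy=f,interpolation=2); c=(255*(c/255.)**.6).astype(np.uint8)
    for k in range(0,w,20): cv2.putText(c,str(x0+k),(int(k*f),9),0,.33,(0,0,255),1)
    for k in range(0,h,20): cv2.putText(c,str(y0+k),(0,int(k*f)+4),0,.33,(0,0,255),1)
    return c
a=z(load("w8")[0],165,90,185,230,2.6); b=z(s,260,125,100,100,3)
print(a.shape,b.shape)
o=np.zeros((598,790,3),np.uint8); o[:a.shape[0],:a.shape[1]]=a; o[:300,485:785]=b
c=z(t,295,165,80,98,3); o[302:302+294,485:725]=c
cv2.imwrite("pics/c8.png",o)
E
```

```text
share shift [-0.011  0.003  0.032] turn [ 0.009 -0.001  0.003] pos [506.3 -38.9 208. ] F [ 0.04 -0.55 -0.75] t 10.75
(598, 481, 3) (300, 300, 3)
```

View pics/c8.png

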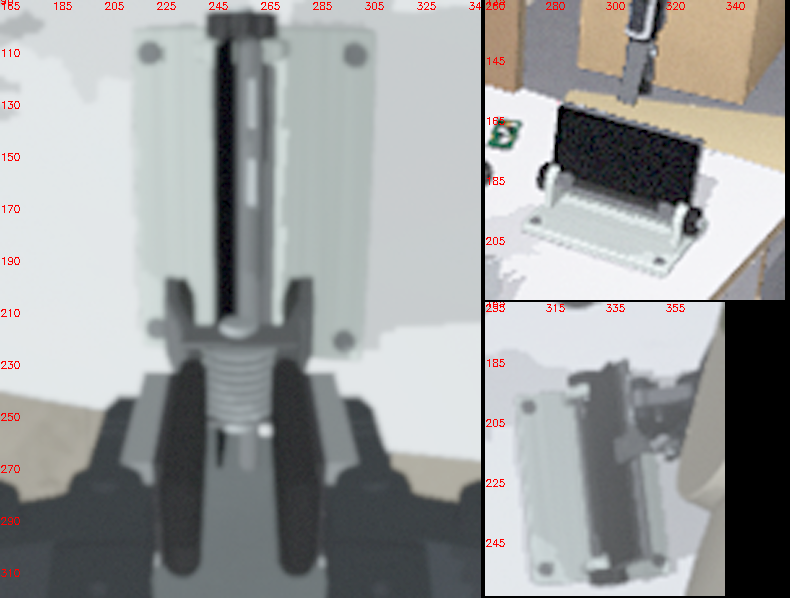

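The mouth (inner sides x≈239–275, centre 257) straddles the phone's upper edge (x≈247–268, centre 257.5), parallel to it. The small residual corrections are under 2 mm, so I ease down along the phone.

{"op": "arm_command", "data": {"steps": [[[0,-0.01,0,0.2,0,0,0],[0,0,0,0.2,0,0,0],[0,0,0,0.2,0,0,0],[0,0,0,0,0,0,0]]]}}

```text
time_s: 11.4
eef_pos: [504.7, -33.8, 176.7]
ee_rot: [-0.085, 0.996, 0.033, -0.004]
force: [0.2, -0.1, 0.1]
grip_width: 0.297
grip_force: 30.3
```

{"op": "arm_command", "data": {"steps": [[[0,0,0,0.15,0,0,0],[0,0,0,0.1,0,0,0],[0,0,0,0,0,0,0]]]}}

```text
time_s: 11.78
eef_pos: [504.8, -31.8, 165.0]
ee_rot: [-0.085, 0.996, 0.033, -0.004]
force: [0.6, -0.1, -0.6]
grip_width: 0.299
grip_force: 30.3
```

```bash
python3 - <<'E'
from h import *
todo(ret=0); shot("w9")
E
```

```text
share shift [ 0.009 -0.002  0.36 ] turn [ 0.001  0.009 -0.002] pos [504.8 -31.8 165. ] F [ 0.63 -0.08 -0.64] t 11.775
```

{"op": "arm_command", "data": {"steps": [[[0,0,0,0.05,0,0,0],[0,0,0,0.05,0,0,0],[0,0,0,0.04,0,0,0],[0,0,0,0,0,0,0]]]}}

```text
time_s: 12.32
eef_pos: [504.8, -30.7, 158.3]
ee_rot: [-0.085, 0.996, 0.033, -0.003]
force: [-0.1, 0.4, -0.7]
grip_width: 0.296
grip_force: 30.3
```

{"op": "arm_command", "data": {"steps": [[[0,0,0,0.02,0,0,0],[0,0,0,0.02,0,0,0],[0,0,0,0,0,0,0]]]}}

```text
time_s: 12.7
eef_pos: [504.8, -30.4, 156.4]
ee_rot: [-0.085, 0.996, 0.033, -0.003]
force: [0.3, 0.0, -1.3]
grip_width: 0.293
grip_force: 30.3
```

{"op": "arm_command", "data": {"steps": [[[0,0,0,0.02,0,0,0],[0,0,0,0.02,0,0,0],[0,0,0,0,0,0,0]]]}}

```text
time_s: 13.08
eef_pos: [504.8, -30.0, 154.4]
ee_rot: [-0.085, 0.996, 0.033, -0.003]
force: [-0.0, 0.2, -0.9]
grip_width: 0.292
grip_force: 30.3
```

{"op": "arm_command", "data": {"steps": [[[0,0,0,0.02,0,0,0],[0,0,0,0.0,0,0,0]]]}}

```text
time_s: 13.32
eef_pos: [504.8, -29.9, 153.4]
ee_rot: [-0.085, 0.996, 0.033, -0.003]
force: [0.1, 0.3, -0.1]
grip_width: 0.29
grip_force: 30.3
```

{"op": "arm_command", "data": {"steps": [[[0,0,0,0.02,0,0,0],[0,0,0,0.0,0,0,0]]]}}

```text
time_s: 13.58
eef_pos: [504.8, -29.7, 152.4]
ee_rot: [-0.085, 0.996, 0.033, -0.003]
force: [-0.5, 0.8, -0.4]
grip_width: 0.292
grip_force: 30.3
```

{"op": "arm_command", "data": {"steps": [[[0,0,0,0.02,0,0,0],[0,0,0,0.0,0,0,0]]]}}

```text
time_s: 13.82
eef_pos: [504.7, -29.6, 151.4]
ee_rot: [-0.085, 0.996, 0.033, -0.003]
force: [1.0, 0.2, -1.6]
grip_width: 0.291
grip_force: 30.3
```

{"op": "arm_command", "data": {"steps": [[[0,0,0,0.02,0,0,0],[0,0,0,0.0,0,0,0]]]}}

```text
time_s: 14.08
eef_pos: [504.7, -29.4, 150.4]
ee_rot: [-0.085, 0.996, 0.033, -0.003]
force: [-1.0, 0.6, -0.2]
grip_width: 0.294
grip_force: 30.3
```

{"op": "arm_command", "data": {"steps": [[[0,0,0,0.02,0,0,0],[0,0,0,0.0,0,0,0]]]}}

```text
time_s: 14.32
eef_pos: [504.7, -29.2, 149.5]
ee_rot: [-0.085, 0.996, 0.033, -0.003]
force: [0.9, -0.8, -0.4]
grip_width: 0.296
grip_force: 30.3
```

{"op": "arm_command", "data": {"steps": [[[0,0,0,0.01,0,0,0],[0,0,0,0.0,0,0,0]]]}}

```text
time_s: 14.58
eef_pos: [504.8, -29.2, 149.1]
ee_rot: [-0.085, 0.996, 0.033, -0.003]
force: [0.5, -0.2, 1.0]
grip_width: 0.298
grip_force: 30.4
```

{"op": "arm_command", "data": {"steps": [[[0,0,0,0.01,0,0,0],[0,0,0,0.0,0,0,0]]]}}

```text
time_s: 14.82
eef_pos: [504.8, -29.1, 148.7]
ee_rot: [-0.085, 0.996, 0.033, -0.003]
force: [-0.7, -0.1, 2.0]
grip_width: 0.292
grip_force: 30.5
```

{"op": "arm_command", "data": {"steps": [[[0,0,0,0.005,0,0,0],[0,0,0,0.0,0,0,0],[0,0,0,0,0,0,0]]]}}

```text
time_s: 15.2
eef_pos: [504.8, -29.0, 148.4]
ee_rot: [-0.085, 0.996, 0.033, -0.003]
force: [-0.4, -1.1, 2.4]
grip_width: 0.291
grip_force: 30.6
```

{"op": "arm_command", "data": {"steps": [[[0,0,0,0.005,0,0,0],[0,0,0,0.0,0,0,0],[0,0,0,0,0,0,0]]]}}

```text
time_s: 15.58
eef_pos: [504.8, -29.0, 148.1]
ee_rot: [-0.085, 0.996, 0.033, -0.003]
force: [-0.1, 0.3, 3.2]
grip_width: 0.295
grip_force: 30.7
```

Contact is at TCP z≈149, with force rising at about 3 N/mm, so the coil has met the edge. I release gradually and follow forward, since the pads draw back as they open.

{"op": "arm_command", "data": {"steps": [[[0.33,0,0,0,0,0,0],[0.35,0,0,0,0,0,0],[0.36,0,0,0,0,0,0],[0.36,0,0,0,0,0,0]]]}}

```text
time_s: 16.08
eef_pos: [504.7, -29.0, 147.9]
ee_rot: [-0.085, 0.996, 0.033, -0.003]
force: [0.1, -0.2, 0.5]
grip_width: 0.362
grip_force: 8.8
```

{"op": "arm_command", "data": {"steps": [[[0.36,0,0,0.014,0,0,0],[0.38,0,0,0.005,0,0,0],[0.4,0,0,0.005,0,0,0],[0.4,0,0,0,0,0,0]]]}}

```text
time_s: 16.58
eef_pos: [504.7, -28.8, 146.8]
ee_rot: [-0.085, 0.996, 0.033, -0.003]
force: [0.7, 0.1, 0.9]
grip_width: 0.399
grip_force: 8.4
```

{"op": "arm_command", "data": {"steps": [[[0.42,0,0,0.005,0,0,0],[0.43,0,0,0.003,0,0,0],[0.43,0,0,0,0,0,0]]]}}

```text
time_s: 16.95
eef_pos: [504.7, -28.7, 146.4]
ee_rot: [-0.085, 0.996, 0.033, -0.003]
force: [-0.3, -0.7, 0.4]
grip_width: 0.431
grip_force: 7.9
```

{"op": "arm_command", "data": {"steps": [[[0.43,0,0,0.012,0,0,0],[0.43,0,0,0.008,0,0,0],[0.43,0,0,0,0,0,0]]]}}

```text
time_s: 17.32
eef_pos: [504.8, -28.5, 145.6]
ee_rot: [-0.085, 0.996, 0.033, -0.003]
force: [0.1, 0.5, 2.3]
grip_width: 0.43
grip_force: 8.2
```

{"op": "arm_command", "data": {"steps": [[[0.44,0,0,0.004,0,0,0],[0.45,0,0,0.004,0,0,0],[0.45,0,0,0,0,0,0]]]}}

```text
time_s: 17.7
eef_pos: [504.7, -28.5, 145.1]
ee_rot: [-0.085, 0.996, 0.033, -0.003]
force: [-1.0, -0.2, 3.2]
grip_width: 0.452
grip_force: 7.9
```

{"op": "arm_command", "data": {"steps": [[[0.46,0,0,0,0,0,0],[0.48,0,0,0.004,0,0,0],[0.48,0,0,0,0,0,0]]]}}

```text
time_s: 18.08
eef_pos: [504.7, -28.5, 144.8]
ee_rot: [-0.084, 0.996, 0.033, -0.003]
force: [-0.1, -0.7, 1.2]
grip_width: 0.485
grip_force: 6.3
```

{"op": "arm_command", "data": {"steps": [[[0.49,0,0,0.002,0,0,0],[0.51,0,0,0.004,0,0,0],[0.51,0,0,0,0,0,0]]]}}

```text
time_s: 18.45
eef_pos: [504.6, -28.4, 144.4]
ee_rot: [-0.085, 0.996, 0.033, -0.003]
force: [-0.1, -1.2, -1.1]
grip_width: 0.507
grip_force: 4.8
```

{"op": "arm_command", "data": {"steps": [[[0.51,0,0,0.015,0,0,0],[0.51,0,0,0.012,0,0,0],[0.51,0,0,0,0,0,0]]]}}

```text
time_s: 18.82
eef_pos: [504.8, -28.1, 143.4]
ee_rot: [-0.085, 0.996, 0.033, -0.003]
force: [0.3, -1.9, 1.3]
grip_width: 0.509
grip_force: 5.2
```

{"op": "arm_command", "data": {"steps": [[[0.53,0,0,0.002,0,0,0],[0.55,0,0,0,0,0,0],[0.55,0,0,0,0,0,0]]]}}

```text
time_s: 19.2
eef_pos: [504.6, -28.1, 143.1]
ee_rot: [-0.085, 0.996, 0.033, -0.003]
force: [-0.8, -1.4, -0.6]
grip_width: 0.551
grip_force: 0.7
```

Almost free. I open fully, check by numbers from the wrist camera, then back out along the tool axis.

{"op": "arm_command", "data": {"steps": [[[0.65,0,0,0,0,0,0],[0.8,0,0,0,0,0,0],[0.95,0,0,0,0,0,0],[0.95,0,0,0,0,0,0]]]}}

```text
time_s: 19.7
eef_pos: [504.7, -28.1, 143.2]
ee_rot: [-0.085, 0.996, 0.033, -0.003]
force: [-0.2, -0.4, 0.3]
grip_width: 0.951
grip_force: 0.0
```

{"op": "arm_command", "data": {"steps": [[[0.95,0,0,-0.3,0,0,0],[0.95,0,0,-0.7,0,0,0],[0.95,0,0,-0.8,0,0,0],[0.95,0,0,-0.4,0,0,0],[0.95,0,0,0,0,0,0],[0.95,0,0,0,0,0,0]]]}}

```text
time_s: 20.45
eef_pos: [505.7, -46.5, 251.0]
ee_rot: [-0.085, 0.996, 0.033, -0.004]
force: [0.1, -0.2, -0.8]
grip_width: 0.952
grip_force: 0.0
```

```bash
python3 - <<'E'
from h import *
print(shot("w10")[0],sense()["force"],sense()["time_s"])
i,p=load("w10"); m=(i.max(2)<75).astype(np.uint8)
def pl(uv,z):
    o,d=wray(uv,p); return (o+d*(z-o[2])/d[2]).round(1)
for k in cv2.findContours(m,0,2)[0]:
    if 150<cv2.contourArea(k)<9000:
        q=cv2.approxPolyDP(k,2.5,True)[:,0]; print(cv2.contourArea(k),q.tolist(),[pl(x,170).tolist() for x in q][:6])
for n in("scene","top"): cv2.imwrite(f"pics/{n}10.png",capture(n)[:,:,::-1])
E
```

```text
[505.65951602 -46.48629165 250.96930168] [ 0.37366973 -0.2030616  -0.90598424] 20.5
688.0 [[247, 175], [231, 192], [229, 203], [231, 213], [235, 214], [247, 198], [250, 200], [255, 220], [248, 222], [256, 228], [256, 238], [253, 241], [242, 240], [239, 245], [246, 247], [246, 244], [256, 247], [256, 199], [250, 194], [251, 177]] [[525.5, -23.9, 170.0], [510.8, -12.3, 170.0], [501.6, -11.0, 170.0], [493.4, -12.9, 170.0], [493.0, -16.1, 170.0], [507.5, -24.9, 170.0]]
768.0 [[263, 107], [262, 174], [268, 175], [268, 193], [289, 214], [294, 206], [292, 192], [273, 175], [265, 161], [266, 113]] [[576.1, -32.2, 170.0], [527.6, -35.0, 170.0], [527.3, -39.4, 170.0], [513.5, -40.5, 170.0], [498.8, -57.8, 170.0], [505.7, -60.8, 170.0]]
621.5 [[266, 94], [247, 95], [247, 101], [255, 103], [254, 111], [249, 113], [249, 173], [255, 173], [253, 170], [257, 167], [257, 103], [267, 102]] [[585.4, -33.7, 170.0], [583.8, -20.4, 170.0], [579.6, -20.6, 170.0], [578.5, -26.4, 170.0], [572.8, -26.1, 170.0], [571.1, -22.6, 170.0]]
1237.0 [[252, 0], [253, 11], [247, 23], [249, 34], [261, 43], [277, 41], [286, 31], [286, 17], [280, 10], [261, 6], [257, 0]] [[653.7, -19.3, 170.0], [645.2, -20.6, 170.0], [636.0, -16.9, 170.0], [627.8, -18.9, 170.0], [621.5, -27.8, 170.0], [623.5, -38.7, 170.0]]
476.5 [[187, 0], [179, 15], [182, 26], [197, 35], [213, 31], [221, 20], [219, 5], [214, 0], [207, 0], [213, 6], [213, 17], [204, 27], [193, 29], [182, 18], [183, 9], [192, 0]] [[655.9, 29.9, 170.0], [644.1, 35.4, 170.0], [635.0, 32.2, 170.0], [627.4, 19.6, 170.0], [630.1, 7.5, 170.0], [638.4, 2.1, 170.0]]
3044.0 [[153, 0], [116, 0], [101, 80], [126, 85], [135, 83]] [[659.1, 59.3, 170.0], [664.8, 96.0, 170.0], [595.7, 106.7, 170.0], [590.3, 79.9, 170.0], [591.7, 71.0, 170.0]]
```

No pictures left to view, so I check numerically that the screen shut (cross-profile of the phone's edge before and after) and how high the handles stand.

```bash
python3 - <<'E'
from h import *
e0=np.array([503.8,-10.5,0])
for n in("w7","w8","w10"):
    i,p=load(n); g=i.max(2).astype(float)
    C=np.array(get_calibration("wrist")["T_tool_cam"]);K=get_calibration("wrist")["intrinsics"]
    for al in(40,55):
        pr=[]
        for off in np.arange(-6,28,1.):
            P=e0+U*al+N*off; P[2]=109.5
            q=C[:3,:3].T@(p[1].T@(P-p[0])-C[:3,3]); r=np.arctan2(np.hypot(q[0],q[1]),q[2]); f=q[:2]/np.hypot(q[0],q[1])*r*K[0,0]+K[:2,2]
            pr.append(int(cv2.getRectSubPix(g.astype(np.float32),(1,1),(float(f[0]),float(f[1])))[0,0]))
        print(n,al,pr)
# scene: does the screen's face change its place? top edge rows
for n in("scene0","s8","scene10"):
    g=cv2.imread(f"pics/{n}.png").max(2).astype(int)
    print(n,{c:g[156:176,c].tolist() for c in(292,322)})
E
```

```text
w7 40 [182, 181, 181, 182, 181, 180, 174, 152, 113, 72, 37, 17, 7, 6, 11, 27, 41, 61, 87, 103, 106, 102, 95, 84, 67, 60, 83, 131, 174, 193, 188, 167, 153, 151]
w7 55 [182, 182, 182, 182, 181, 179, 173, 150, 111, 70, 36, 16, 6, 4, 10, 26, 41, 62, 90, 113, 143, 168, 155, 111, 73, 60, 84, 138, 179, 179, 163, 154, 151, 151]
w8 40 [180, 181, 183, 182, 182, 182, 181, 181, 173, 137, 70, 22, 8, 4, 3, 7, 24, 54, 87, 104, 106, 103, 95, 84, 67, 52, 63, 80, 116, 169, 192, 190, 168, 153]
w8 55 [180, 182, 183, 182, 182, 182, 182, 178, 163, 121, 60, 19, 5, 2, 3, 5, 24, 54, 85, 106, 131, 151, 136, 98, 67, 49, 58, 78, 116, 166, 183, 167, 154, 151]
w10 40 [180, 182, 182, 181, 181, 182, 181, 177, 162, 129, 92, 65, 47, 36, 27, 19, 19, 43, 77, 100, 104, 101, 94, 82, 66, 57, 66, 78, 102, 147, 183, 194, 185, 166]
w10 55 [181, 182, 182, 181, 181, 181, 180, 177, 164, 132, 91, 57, 34, 25, 21, 16, 19, 41, 74, 102, 130, 147, 133, 93, 62, 54, 65, 78, 99, 146, 179, 179, 163, 153]
scene0 {292: [174, 172, 173, 180, 181, 88, 8, 4, 4, 3, 12, 19, 7, 8, 12, 13, 14, 13, 13, 13], 322: [94, 98, 97, 139, 180, 176, 174, 178, 180, 178, 181, 187, 179, 93, 51, 4, 4, 12, 6, 6]}
s8 {292: [183, 182, 184, 184, 184, 86, 8, 6, 16, 10, 11, 13, 11, 13, 11, 11, 9, 6, 15, 13], 322: [104, 102, 102, 146, 184, 186, 184, 189, 185, 188, 191, 199, 188, 102, 54, 0, 10, 16, 7, 11]}
scene10 {292: [185, 179, 180, 175, 124, 31, 5, 11, 12, 9, 15, 14, 12, 13, 14, 17, 11, 15, 10, 12], 322: [105, 103, 101, 150, 186, 182, 182, 189, 187, 183, 189, 195, 189, 72, 0, 13, 16, 7, 10, 11]}
```

{"op": "arm_command", "data": {"steps": [[[0.95,0,-0.8,0,0,0,0],[0.95,0,-0.8,0,0,0,0],[0.95,0,0,0,0,0,0],[0.95,0,0,0,0,0,0]]]}}

```text
time_s: 21.1
eef_pos: [500.7, 31.6, 264.6]
ee_rot: [-0.085, 0.996, 0.033, -0.004]
force: [1.1, -0.4, 0.6]
grip_width: 0.95
grip_force: 0.0
```

```bash
python3 - <<'E'
from h import *
print(shot("w11"))
i,p=load("w11"); m=(i.max(2)<75).astype(np.uint8)
for k in cv2.findContours(m,0,2)[0]:
    if 150<cv2.contourArea(k)<9000:
        q=cv2.approxPolyDP(k,2,True)[:,0]; print(cv2.contourArea(k),q.tolist())
E
```

```text
(array([500.680047  ,  31.62488488, 264.60758458]), array([[ 0.99775732,  0.06569495, -0.01282626],
       [ 0.06691698, -0.98348709,  0.16815252],
       [-0.00156769, -0.1686337 , -0.98567754]]))
270.0 [[245, 306], [237, 324], [252, 327], [260, 323], [260, 328], [263, 328], [261, 319], [259, 322], [253, 321], [257, 313], [252, 316], [250, 314], [252, 309], [257, 310], [259, 314], [260, 307], [256, 309]]
167.5 [[265, 236], [264, 246], [271, 247], [277, 244], [279, 247], [284, 242], [287, 246], [284, 238]]
176.5 [[0, 203], [23, 192], [0, 187]]
775.5 [[349, 171], [347, 174], [352, 176], [352, 193], [386, 212], [390, 193]]
2990.0 [[315, 96], [314, 102], [325, 104], [325, 112], [319, 114], [313, 197], [319, 219], [309, 221], [324, 228], [329, 238], [326, 244], [331, 245], [334, 217], [339, 214], [341, 203], [338, 179], [332, 174], [339, 173], [342, 106], [336, 104], [335, 97]]
355.5 [[0, 79], [0, 108], [1, 104], [5, 103], [5, 109], [17, 101], [19, 90]]
1175.0 [[315, 4], [316, 14], [310, 22], [310, 33], [313, 38], [325, 46], [342, 43], [348, 35], [345, 18], [336, 11], [324, 10], [320, 4]]
421.0 [[243, 3], [241, 18], [251, 30], [263, 34], [275, 30], [280, 25], [283, 12], [278, 0], [272, 0], [278, 9], [276, 18], [264, 27], [253, 26], [246, 20], [244, 9], [250, 0]]
3327.0 [[207, 0], [164, 0], [152, 46], [149, 75], [180, 81], [188, 79]]
```

The profile now shows the black screen edge at offset 9–11 directly beside the body, where before it stood at 4–6 with a dark slot, so the screen is shut. Last, the height of the handle end.

```bash
python3 - <<'E'
from h import *
p1=load("w10")[1];p2=load("w11")[1]
for a,b in(((289.5,213.5),(386,211.5)),((292.5,192),(390,193)),((292.5,200),(388.5,201))):
    P,e=tri(wray(a,p1),wray(b,p2)); print(P.round(1),np.round(e,1))
P=np.array([503.8,-10.5,0])
# pose of handle end in phone_edge frame
t=.17; e=P+(18.45-4.7)*N; e[2]=109.8; z=np.array([0,0,np.cos(t)])+N*np.sin(t); x=np.cross(U,z)
for a,b in(((289.5,213.5),(386,211.5)),((292.5,192),(390,193))):
    Q,_=tri(wray(a,p1),wray(b,p2)); d=Q-e; print("along",d@U,"across",d@(N*np.cos(t)-np.array([0,0,np.sin(t)])),"up",d@z)
E
```

```text
[499.3 -58.  169.5] [0.3 0.3]
[515.3 -58.5 167.6] [0.4 0.4]
[508.2 -59.2 165.9] [0.6 0.6]
along -7.649323805080339 across 22.809246231351878 up 64.44281821261812
along 8.261528676654402 across 24.631533790686756 up 62.83392458970318
```

The handle end stands 63.6 mm above the edge (64.2 expected when home), it is centred within 1 mm along the edge, and the clamp is aligned with the phone. I hand the job in.

```bash
python3 -c "
from h import *
print(finish_job())"
```

```text
the job is handed in; nothing more can be done
None
```

I handed the job in with the large clamp on the middle of the phone's upper edge; my measurements put it home and square with the screen shut, and the arm clear, but no verdict came back.

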